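# Clamp the T-square on the front panel for scribing

## Task

Get the white front panel ready for scribing: lay the T-square on it with the stock flush against the panel's near edge along its whole length and the blade lying flat across the panel, centred under the raised rubber foot of the hold-down, and let go of it. Then bring the spring-return hand lever down so that the foot clamps the blade with its spring plunger squeezed about half way (7 mm of its 14 mm stroke), and finish while still holding the lever there, because it springs up when released. Leave the panel against its fence and leave the other loose things on the bench alone.

Things in the scene. Friction and masses are not known exactly. Their poses are not given: they have to be found in the camera images.
- marking_plate: grey marking-out plate, fixed, near side (-x) towards the robot. Origin under its bed: x -105..105, y -160..120, 15 mm thick. A 5 mm high fence has its near face at x = 26. At the far side a rocker shaft along y in two pillow blocks carries a red foot arm (y = -20, reaching 80 mm to -x over the panel) and, beside the bed, the hand lever
- lever_axis (a point): point on the rocker shaft's axis (which runs along the marking plate's y) level with the hand lever: at (63, -175, 60 mm) in the marking plate; fixed, its axes are the marking plate's
- lever (a joint): turn of the rocker shaft (rad): 0 = raised, held up by a return spring; grows to 0.50 as the hand lever is pressed down; springs back when released. The foot meets the blade of a square lying on the panel at about 0.31; then the plunger is squeezed 80 mm per rad: half at about 0.40 (foot arm level), fully at about 0.49. At 0.40 it takes about 10 N down on the grip
- plunger (a joint): squeeze of the spring plunger at the end of the foot arm (m): 0 = fully out, 0.014 = fully squeezed; spring of 0.9 N per mm with about 2 N preload
- handle_grip (a point): middle of the black round grip of the hand lever, 22 mm thick, 85 mm long, pointing from the shaft towards the robot (-x of the marking plate). This point is 165 mm from lever_axis: 165 x cos(0.65 - lever) to -x of it and 165 x sin(0.65 - lever) above it, so 160 mm above the bench when raised and 101 mm at lever = 0.40; the grip slopes up towards the robot by (0.65 - lever) rad
- foot (a point): centre of the underside of the round black rubber foot (18 mm across) on the plunger. Raised it hangs about 31 mm over the panel's top at x = -27, y = -20 mm of the marking plate; it comes down on the blade at about x = -20 and drags some 3 mm to +x while being squeezed
- panel: loose white aluminium front panel 140 (x) x 180 (y) x 6 mm, 0.4 kg, lying on the bed (underside 15 mm above the bench); origin at the centre of its underside, axes as the marking plate's. Its far edge (x = 70) is at the fence; its near edge (x = -70) stands 10 mm out over the bed's near side. Dark spots are holes of no matter
- square: loose T-square for marking, 0.26 kg, flat on the bench; origin under the middle of its stock. Dark stock with a red stripe 20 (x) x 110 (y) x 24 mm high; bright steel blade 30 wide, 4 thick, running from the stock's middle: x = 10 to 140, z = 7 to 11. On the panel its axes point as the panel's, the blade rests on the panel's top and the stock's lower 7 mm hang outside the near edge
- stock_end_a (a point): point on the stock's inner face at its -y end (10, -55, 7 mm in the square), at the height of the blade's underside
- stock_end_b (a point): point on the stock's inner face at its +y end (10, 55, 7 mm in the square)
- blade_end (a point): middle of the blade's far end, on its underside (140, 0, 7 mm in the square)
- parts_bin: loose yellow stacking parts bin 135 x 105 x 75 mm with brass spacers in it; leave it alone (origin at its middle, on its underside)
- scriber: loose aluminium scriber (marking pen with steel point) 130 mm long, about 9 mm thick; leave it alone (origin at its middle, on its underside)
- screwdriver: loose screwdriver with orange handle; leave it alone (origin at its middle, on its underside)
- pliers: loose pliers with red handles, about 155 mm long; leave it alone (origin at its middle, on its underside)
- tape_roll: loose roll of amber tape, 84 mm across, 24 mm high; leave it alone (origin at its middle, on its underside)
- solder_reel: loose metallic solder reel, 64 mm across, 45 mm high; leave it alone (origin at its middle, on its underside)
- circuit_board: loose green circuit board 75 x 55 mm with parts up to 17 mm high; leave it alone (origin at its middle, on its underside)

How it is judged:
By the outcome, as a careful person would: the job done as asked, in the order asked, and still so for the second after the job is handed in, while the arm keeps its last pose, push and grip.
It also fails if it takes over 54 s, if anything falls off the work surface, if the arm or the gripper's body presses on something with over 40 N, if the wrist force passes 120 N, or if a joint passes its speed limit or range.

## Robot

A 6-joint arm with a two-finger parallel gripper is mounted at the origin on the work surface. World frame = base frame: x ahead of the robot, y to its left, z up, the work surface at z = 0. Lengths are in m, angles in degrees, forces in N, time in s.
With the tool pointing down it reaches from about 0.375 to 0.9 m from the base axis. Payload 3.1 kg.
Tool frame: the origin (TCP) lies on the centre line of the jaws, within the pads' length; the fingertips stand 25 mm ahead of it and the grasp point (between the pads) lies 6 mm ahead of it; y points along the fingers, x is the direction in which the jaws open and shut, and the axes are right-handed (so a half turn about y gives the same grasp; the last joint's range is limited). The gripper opens to 87 mm and grips with 3 to 60 N. Pads are 19 mm wide; open, the fingers measure 117 mm over their backs; the gripper's body (75 mm by 190 mm) begins 51 mm behind the grasp point.
Start: joints at [63.799, 30.224, 82.088, -0, 67.689, -10.227], TCP at [0.172, 0.601, 0.213] pointing down, gripper open.
Joint ranges: [-176.69, 176.69], [-43.24, 126.21], [12.49, 139.97], [-82, 262], [0, 151.66], [-163.58, 163.58]. Speed limits (degrees/s): [159.86, 159.86, 180, 180, 180, 180].

## Interface

Orientations are given as a 3x3 rotation matrix whose columns are the frame's x, y, z axes.
In Python, from rig import * gives the robot as it stands.
- The arm moves only by the tool play_rows, never from a script. Its argument "commands" is a list of rows, each a list of 2 entries, a list of its own where there are three numbers: the shift along the world's x, y, z in m, then the turn, a rotation vector about the world's x, y, z in rad. A call has 1 to 10 rows; each row is the pose to reach, as a shift and turn from the pose commanded when the call began; what a row does not reach only later rows make up. A row lasts 1/8 s, in which the tool goes at most 62.5 mm and 10.7 degrees, less where a joint would pass 70% of its speed; a pose out of reach is approached as far as the arm can. A call with a gripper value outside its range is refused whole. "gripper" is the finger opening in m, from 0 to 0.087, set as the call begins (left out, the last holds). The fingers move at their own pace and stop on an object; the grip force is fixed at half the most. Time passes only in rows, so rows that repeat a pose let the fingers close. It gives the time, the measured TCP pose, the force and the opening at its end, in the units of the state.
- read_state(): the state, without advancing time (a new reading comes with each control period).
- capture(name): name is "scene" or "top"; returns a dict with "frame" (480x640x3 uint8, red, green, blue), "depth" (480x640 float32, m along the optical axis (not along the pixel's ray), 0 where there is no reading), "mtx" (3x3 intrinsics, pixels), "cam_to_world" (4x4, takes a point from camera to world coordinates). Camera axes: x right, y down, z forward; pixel columns grow to the right and rows downward; lengths in m; the calibration is good to about 2 mm. A picture is of the moment at which its call begins.
- hand_in(): hands the job in, once; it reports no verdict.
The state is a dict: "time_s": time; "joint_positions": joint angles; "qvel": joint speeds; "tau": joint torques, N m; "position": TCP position; "tcp_rot": TCP orientation; "force": force on the tool from outside, world axes, zero at the start; "moment": the same for the moment, N m; "opening": opening from 0.0 (shut) to 1.0 (fully open).
Only numpy, scipy, OpenCV 4.12 (cv2) and the standard library are available. Lean on these libraries where they do the work, as an engineer would, in place of code of your own. Each camera call takes 0.05 s, during which the arm holds its last target. There are 200 camera calls.

## Working session

There is one attempt and no reset: what is moved stays moved. The work goes in short steps, Python scripts to look and compute and a tool call to move; the robot and the scene stay as the last step left them, time stands still between calls to the robot, and variables do not carry over. Pictures are saved under pics/ and viewed, about 8 in all and at most 12, crops included, and the job is handed in when it is done.

Besides the shell and the picture viewer there is one more tool, called after "Request:" by a JSON object that holds its "name" and its "arguments", one argument or row to a line. play_rows: Moves the arm, as the interface text tells. Its arguments: {"type":"object","properties":{"commands":{"type":"array"},"gripper":{"type":"number"}},"required":["commands"]}

```bash
ls; mkdir -p pics; python3 - <<'E'
from rig import *
import cv2,numpy as np
for n in("scene","top"):
    c=capture(n); np.savez(f"pics/{n}0.npz",**c); cv2.imwrite(f"pics/{n}0.png",c["frame"][:,:,::-1])
    print(n,c["mtx"].round(1).tolist(),c["cam_to_world"].round(3).tolist())
s=read_state();print(s)
E
```

```text
pics
scene [[538.0, 0.0, 317.6], [0.0, 538.0, 243.0], [0.0, 0.0, 1.0]] [[-0.898, 0.332, -0.29, 0.928], [0.441, 0.682, -0.583, 0.788], [0.004, -0.651, -0.759, 1.119], [0.0, 0.0, 0.0, 1.0]]
top [[490.0, 0.0, 324.0], [0.0, 490.0, 238.0], [0.0, 0.0, 1.0]] [[0.013, -0.976, 0.217, 0.265], [-1.0, -0.014, -0.001, 0.018], [0.004, -0.217, -0.976, 1.318], [0.0, 0.0, 0.0, 1.0]]
{'time_s': 0.1, 'joint_positions': array([ 6.37989814e+01,  3.02741605e+01,  8.21488258e+01, -7.59111526e-04,
        6.76876547e+01, -1.02297850e+01]), 'qvel': array([ 0.00112602, -0.2420074 , -0.1430282 ,  0.06179244, -0.01684375,
       -0.08005729]), 'tau': array([-6.08716782e-04, -4.40986991e+01, -1.77149338e+01,  6.34130090e-02,
        5.34204463e-02, -3.93535674e-05]), 'position': array([0.17167391, 0.60026626, 0.21196512]), 'tcp_rot': array([[ 2.75149053e-01, -8.41602887e-04, -9.61401212e-01],
       [ 9.61399698e-01, -1.73804700e-03,  2.75150141e-01],
       [-1.90252764e-03, -9.99998135e-01,  3.30894776e-04]]), 'force': array([ 0.1867164 , -0.091745  , -0.30355645]), 'moment': array([-6.24635795e-02,  1.57454155e-03,  6.89920840e-05]), 'opening': 0.9982003215549778}
```

View pics/top0.png

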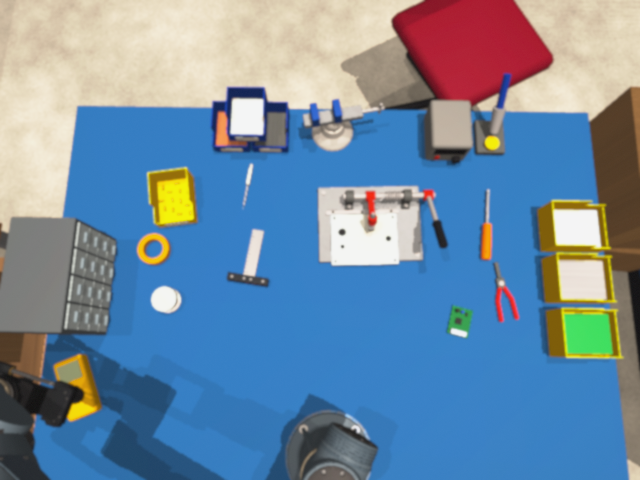

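View pics/scene0.png

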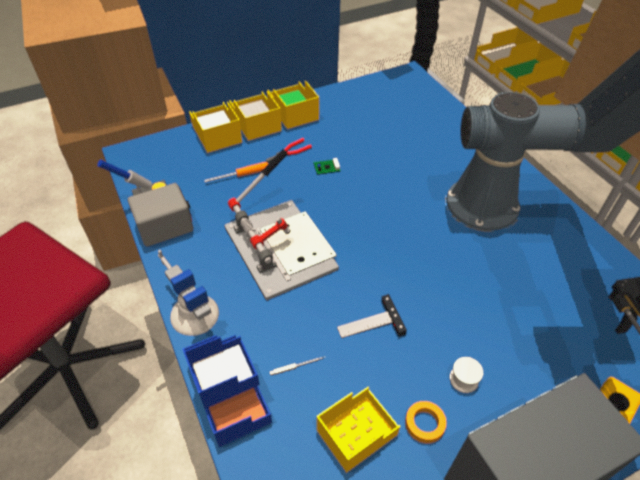

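The top view shows the square's stock at about (248,280) with its blade running to (257,231). The panel is at (365,237) and the grip at (438,233). I'll enlarge these areas.

```bash
python3 - <<'E'
import cv2,numpy as np
f=np.load("pics/top0.npz")["frame"][:,:,::-1]
a=cv2.resize(f[222:292,222:274],None,fx=8,fy=8,interpolation=cv2.INTER_CUBIC)
b=cv2.resize(f[180:272,312:452],None,fx=5.7,fy=5.7,interpolation=cv2.INTER_CUBIC)
cv2.imwrite("pics/c1.png",a);cv2.imwrite("pics/c2.png",b);print(a.shape,b.shape)
E
```

```text
(560, 416, 3) (524, 798, 3)
```

View pics/c1.png

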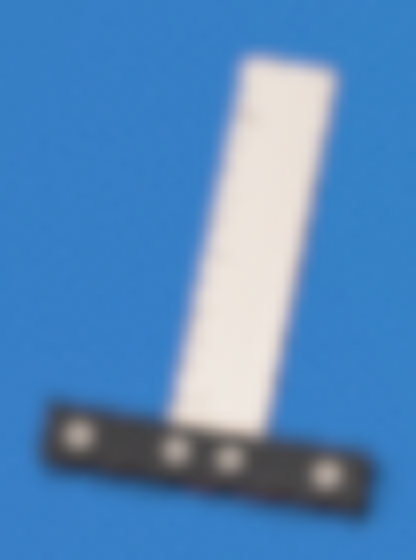

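View pics/c2.png

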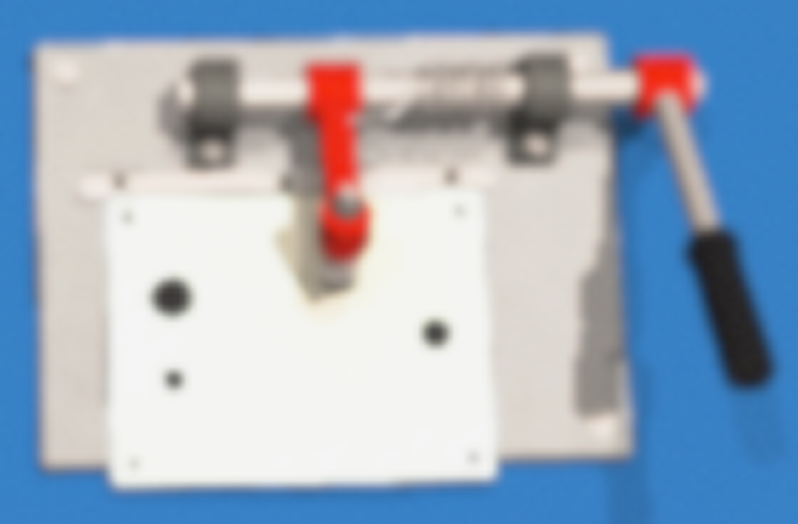

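Crop readings:
- **c1, stock:** inner top edge (48,400)-(376,452).
- **c1, blade:** far end (243,55)-(340,68).
- **c2, plate:** corners (35,45), (605,35), (633,455), (40,468).
- **c2, panel:** corners (107,192), (485,190), (497,480), (110,488).
- **c2, grip:** runs from (710,240) to (750,375).

Next I fit the poses.

```bash
cat > h.py <<'E'
import numpy as np
from scipy.optimize import least_squares
def crop2px(p,u0,v0,f): p=np.asarray(p,float); return (p+.5)/f-.5+[u0,v0]
def proj(P,c):
    T=np.linalg.inv(c["cam_to_world"]); q=np.asarray(P)@T[:3,:3].T+T[:3,3]; q=q@c["mtx"].T; return q[:,:2]/q[:,2:]
def pose(x,P):
    a=x[2]; R=np.array([[np.cos(a),-np.sin(a),0],[np.sin(a),np.cos(a),0],[0,0,1]]); return np.asarray(P)@R.T+[x[0],x[1],0]
def fit(P,px,c,x0):
    r=least_squares(lambda x:(proj(pose(x,P),c)-px).ravel(),x0); return r.x,np.abs(r.fun).max()
def ray(px,z,c):
    d=np.linalg.inv(c["mtx"])@[*px,1]; d=c["cam_to_world"][:3,:3]@d; o=c["cam_to_world"][:3,3]; return o+d*(z-o[2])/d[2]
E
python3 - <<'E'
from h import *
c=np.load("pics/top0.npz"); m=1e-3
S=m*np.array([[10,55,24],[10,-55,24],[140,15,11],[140,-15,11]])
p=crop2px([(48,400),(376,452),(243,55),(340,68)],222,222,8)
print("square",fit(S,p,c,[.45,.15,0]))
Pl=m*np.array([[105,120,15],[105,-160,15],[-105,-160,15],[-105,120,15]])
p=crop2px([(35,45),(605,35),(633,455),(40,468)],312,180,5.7)
xp,e=fit(Pl,p,c,[.5,-.1,0]);print("plate",xp,e)
Pa=m*np.array([[70,90,21],[70,-90,21],[-70,-90,21],[-70,90,21]])
p=crop2px([(107,192),(485,190),(497,480),(110,488)],312,180,5.7)
xa,e=fit(Pa,p,c,[.5,-.1,0]);print("panel",xa,e)
R=lambda q:pose(-xp*[0,0,1],[np.subtract(q,[xp[0],xp[1],0])])[0]
print("panel in plate",R([xa[0],xa[1],0]))
for n,q in dict(foot=(-27,-20,52),stock=(-124,-20,14),axis=(63,-175,60),grip0=(63-165*np.cos(.65),-175,160)).items():
    w=pose(xp,[np.array(q)*m])[0]; print(n,w,(proj([w],c)-[312,180])*5.7)
E
```

```text
square (array([ 0.43959147,  0.21862523, -0.14795159]), np.float64(0.7293560785337263))
plate [ 0.59824767 -0.0869027   0.03326171] 0.2683702836644102
panel [ 0.553588   -0.09241304  0.02477012] 0.8212486235607912
panel in plate [-0.04481821 -0.00402211  0.        ]
foot [ 0.57192772 -0.10778954  0.052     ] [[335.80496636 281.32836213]]
stock [ 0.47498137 -0.11101533  0.014     ] [[336.34284205 499.87765467]]
axis [ 0.66703255 -0.25971081  0.06      ] [[658.32511608  85.50498886]]
grip0 [ 0.53575138 -0.26407905  0.16      ] [[728.04837669 309.59109146]]
```

Request:
{"name": "play_rows", "arguments": {
  "commands": [
    [[0.03, -0.042, -0.012], [0, 0, -0.16]],
    [[0.06, -0.085, -0.025], [0, 0, -0.32]],
    [[0.089, -0.127, -0.038], [0, 0, -0.48]],
    [[0.119, -0.17, -0.05], [0, 0, -0.64]],
    [[0.149, -0.212, -0.063], [0, 0, -0.8]],
    [[0.179, -0.255, -0.075], [0, 0, -0.96]],
    [[0.208, -0.297, -0.088], [0, 0, -1.12]],
    [[0.238, -0.34, -0.1], [0, 0, -1.28]],
    [[0.268, -0.382, -0.113], [0, 0, -1.44]],
    [[0.268, -0.382, -0.113], [0, 0, -1.44]]
  ],
  "gripper": 0.06
}}

```text
time_s: 1.35
position: [0.4421, 0.2162, 0.0989]
tcp_rot: [[0.988, -0.0, 0.153], [-0.153, -0.0, 0.988], [-0.0, -1.0, -0.0]]
force: [-0.2, -0.1, 0.5]
opening: 0.688
```

```bash
python3 - <<'E'
from rig import *
import cv2,numpy as np
from h import *
c=capture("scene"); np.savez("pics/scene1.npz",**c)
s=read_state();print(s["position"],s["opening"])
d=[0.4396,0.2186,0.024]
print(proj([d,[.45,.2186,.011]],c))
a=cv2.resize(c["frame"][250:380,300:460,::-1],None,fx=5,fy=4.6,interpolation=cv2.INTER_CUBIC)
cv2.imwrite("pics/c3.png",a)
E
```

```text
[0.44043378 0.21750709 0.09921834] 0.6904582744922888
[[393.25685854 310.01986032]
 [389.01189237 314.56129813]]
```

View pics/c3.png

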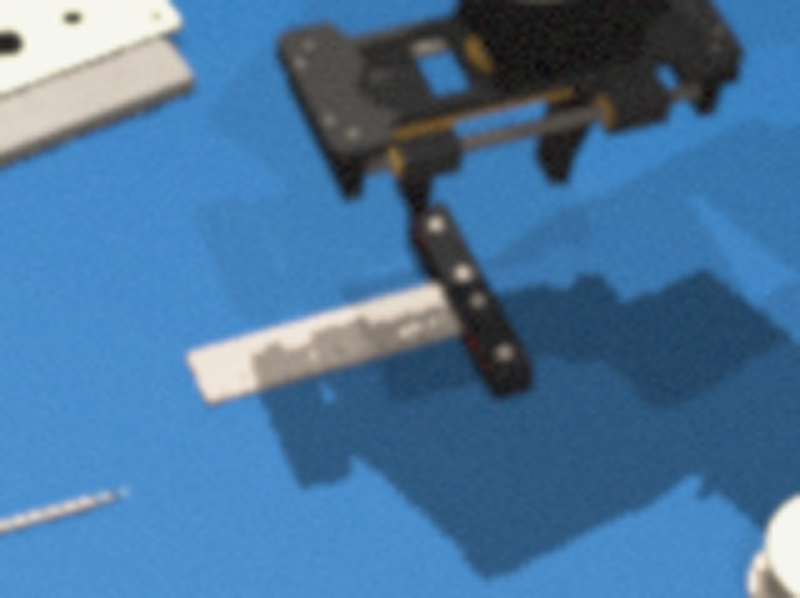

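The jaws are over the stock and aligned with it, and nothing is in the way below. The stock's middle is at crop (471,286), which is pixel (394,312), within 2 px of the prediction. The body is 190 mm long along the jaw direction, so I need to keep it clear of the foot.

Request:
{"name": "play_rows", "arguments": {
  "commands": [
    [[0, 0.001, -0.018], [0, 0, 0]],
    [[0, 0.001, -0.036], [0, 0, 0]],
    [[0, 0.001, -0.05], [0, 0, 0]],
    [[0, 0.001, -0.058], [0, 0, 0]],
    [[0, 0.001, -0.061], [0, 0, 0]],
    [[0, 0.001, -0.061], [0, 0, 0]],
    [[0, 0.001, -0.061], [0, 0, 0]]
  ]
}}

```text
time_s: 2.28
position: [0.4403, 0.2199, 0.0392]
tcp_rot: [[0.989, 0.001, 0.147], [-0.147, 0.0, 0.989], [0.001, -1.0, 0.0]]
force: [0.6, -0.3, 0.1]
opening: 0.693
```

Request:
{"name": "play_rows", "arguments": {
  "commands": [
    [[0, 0, 0], [0, 0, 0]],
    [[0, 0, 0], [0, 0, 0]],
    [[0, 0, 0], [0, 0, 0]],
    [[0, 0, 0], [0, 0, 0]],
    [[0, 0, 0], [0, 0, 0]],
    [[0, 0, 0], [0, 0, 0]]
  ],
  "gripper": 0
}}

```text
time_s: 3.02
position: [0.4399, 0.2199, 0.0388]
tcp_rot: [[0.989, -0.0, 0.147], [-0.147, -0.0, 0.989], [-0.0, -1.0, -0.0]]
force: [-0.3, 0.1, -0.3]
opening: 0.092
```

Request:
{"name": "play_rows", "arguments": {
  "commands": [
    [[0, 0, 0], [0, 0, 0]],
    [[0, 0, 0], [0, 0, 0]]
  ]
}}

```text
time_s: 3.28
position: [0.44, 0.2199, 0.0389]
tcp_rot: [[0.989, -0.0, 0.147], [-0.147, 0.0, 0.989], [-0.0, -1.0, 0.0]]
force: [0.7, 0.4, -0.2]
opening: 0.005
```

```bash
python3 - <<'E'
from rig import *
import cv2,numpy as np
from h import *
s=read_state();print(s["position"],s["opening"])
c=capture("scene"); np.savez("pics/scene2.npz",**c)
a=cv2.resize(c["frame"][260:360,320:460,::-1],None,fx=5.6,fy=5.6,interpolation=cv2.INTER_CUBIC)
cv2.imwrite("pics/c4.png",a)
E
```

```text
[0.43996292 0.21986349 0.03885021] 0.004883747034638062
```

View pics/c4.png

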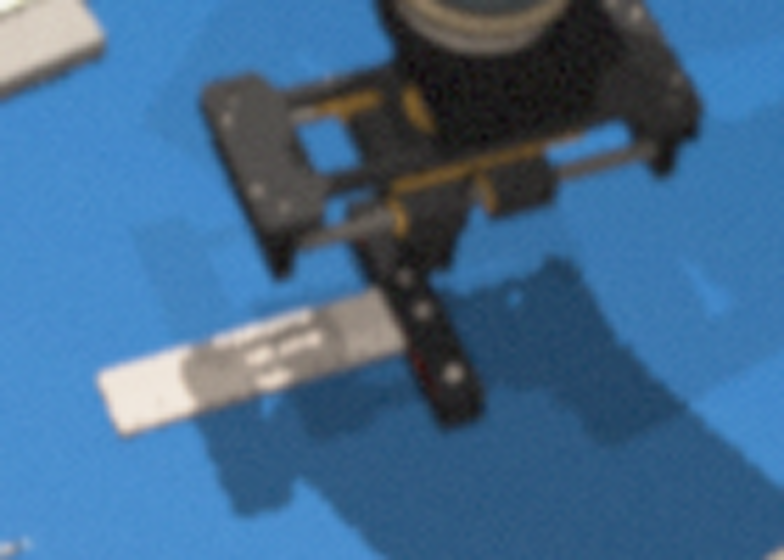

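The fingers shut to 0 without catching the stock, and the stock did not move. I'll use depth to find where the tips really are.

```bash
python3 - <<'E'
from rig import *
from h import *
c=capture("scene"); 
def cloud(c):
    d=c["depth"];v,u=np.mgrid[:480,:640];P=np.stack([(u-c["mtx"][0,2])/c["mtx"][0,0]*d,(v-c["mtx"][1,2])/c["mtx"][1,1]*d,d],-1)
    return P@c["cam_to_world"][:3,:3].T+c["cam_to_world"][:3,3]
W=cloud(c)
print(proj([[.44,.2199,.014],[.44,.2199,.09]],c))
for v in range(298,334,3): print(v,[(u,*(W[v,u]*1000).round().astype(int).tolist()) for u in range(384,410,4)])
c=capture("top");np.savez("pics/top1.npz",**c)
p=ray(crop2px([202.5,454.5],222,222,8),.024,c);print(p)
c=dict(np.load("pics/scene0.npz"))
W=cloud(c);M=(W[...,2]>.018)&(W[...,2]<.03)&(abs(W[...,0]-.44)<.06)&(abs(W[...,1]-.22)<.08)
print(M.sum(),W[M].mean(0),np.percentile(W[M],[2,98],axis=0))
E
```

```text
[[392.94223241 312.76717024]
 [396.52810448 294.73528275]]
298 [(384, 440, 177, 21), (388, 484, 245, 136), (392, 478, 252, 142), (396, 470, 255, 142), (400, 462, 259, 141), (404, 386, 187, 1), (408, 440, 261, 130)]
301 [(384, 494, 246, 133), (388, 485, 248, 130), (392, 479, 255, 135), (396, 469, 256, 129), (400, 460, 259, 128), (404, 388, 192, -5), (408, 381, 198, -2)]
304 [(384, 447, 189, 15), (388, 441, 197, 22), (392, 451, 224, 64), (396, 444, 229, 67), (400, 435, 232, 64), (404, 395, 202, -1), (408, 385, 206, -2)]
307 [(384, 448, 193, 8), (388, 446, 205, 24), (392, 450, 224, 50), (396, 444, 231, 56), (400, 435, 235, 56), (404, 399, 209, -2), (408, 389, 212, -5)]
310 [(384, 448, 195, -3), (388, 452, 214, 25), (392, 442, 217, 24), (396, 433, 221, 23), (400, 413, 212, -3), (404, 404, 217, -2), (408, 397, 223, 1)]
313 [(384, 457, 208, 8), (388, 449, 212, 8), (392, 446, 224, 23), (396, 440, 231, 29), (400, 417, 220, -2), (404, 409, 224, -2), (408, 399, 228, -4)]
316 [(384, 463, 216, 10), (388, 453, 220, 9), (392, 451, 231, 23), (396, 443, 237, 25), (400, 422, 227, -2), (404, 414, 232,
[... 225 characters left out ...]
2, 455, 240, 11), (396, 453, 252, 27), (400, 442, 254, 22), (404, 425, 249, 3), (408, 412, 249, -6)]
325 [(384, 469, 230, -6), (388, 462, 236, -3), (392, 452, 240, -4), (396, 455, 257, 22), (400, 447, 261, 23), (404, 428, 254, -1), (408, 419, 258, -1)]
328 [(384, 476, 240, -1), (388, 466, 243, -4), (392, 455, 245, -8), (396, 458, 262, 18), (400, 450, 268, 21), (404, 443, 273, 24), (408, 422, 265, -3)]
331 [(384, 481, 248, 0), (388, 472, 252, 0), (392, 463, 257, 1), (396, 459, 266, 11), (400, 456, 276, 23), (404, 446, 278, 20), (408, 428, 272, -2)]
[0.44016722 0.21991219 0.024     ]
328 [0.44399574 0.22709688 0.02275968] [[0.42880657 0.17399452 0.01814878]
 [0.45789888 0.27826635 0.02821146]]
```

```bash
python3 - <<'E'
from h import *
c=dict(np.load("pics/scene1.npz"))
t=np.array([.4404,.2175,0]);ax=np.array([.988,-.153,0])
for z in(.074,.09,.104):
  for s in(.033,-.033): print(z,s,[((q-[300,250])*[5,4.6]).round().tolist() for q in proj([t+ax*s+[0,0,z]],c)])
c=dict(np.load("pics/scene2.npz"));d=c["depth"]
a=dict(np.load("pics/scene0.npz"))["depth"]
# lowest pixels changed in front of stock region between scene0 and scene2
D=a-d
for v in range(300,322): print(v,"".join("#" if D[v,u]>.02 else ("+" if D[v,u]>.008 else ".") for u in range(376,412)))
E
```

```text
0.074 0.033 [[410.0, 236.0]]
0.074 -0.033 [[540.0, 205.0]]
0.09 0.033 [[413.0, 218.0]]
0.09 -0.033 [[544.0, 187.0]]
0.104 0.033 [[416.0, 202.0]]
0.104 -0.033 [[548.0, 171.0]]
300 ##.#########.###############........
301 ###########################...+.....
302 ##########....############..........
303 ######......#.############..........
304 ##....+......+############..........
305 ...............##########...........
306 ...............##########...........
307 .+..............#########...........
308 ................#########...........
309 .................####...............
310 .................##.................
311 .......#...........+................
312 ....................................
313 ...#................................
314 .....+..............................
315 ...........................+........
316 ....................................
317 .......+............................
318 ....................................
319 ........................+...........
320 ......+...............+.............
321 .................+..................
```

Both views put the real fingertips at about TCP height, not 25 mm ahead of it. So the tips are still around 38 mm up. I'll open, go down in guarded steps and check again.

Request:
{"name": "play_rows", "arguments": {
  "commands": [
    [[0, 0, 0], [0, 0, 0]],
    [[0, 0, 0], [0, 0, 0]],
    [[0, 0, 0], [0, 0, 0]],
    [[0, 0, 0], [0, 0, 0]],
    [[0, 0, 0], [0, 0, 0]]
  ],
  "gripper": 0.05
}}

```text
time_s: 4.05
position: [0.44, 0.2199, 0.0389]
tcp_rot: [[0.989, 0.0, 0.147], [-0.147, -0.0, 0.989], [0.0, -1.0, -0.0]]
force: [-0.1, -0.5, 0.3]
opening: 0.487
```

Request:
{"name": "play_rows", "arguments": {
  "commands": [
    [[0, 0, -0.006], [0, 0, 0]],
    [[0, 0, -0.012], [0, 0, 0]],
    [[0, 0, -0.018], [0, 0, 0]],
    [[0, 0, -0.018], [0, 0, 0]],
    [[0, 0, -0.018], [0, 0, 0]]
  ]
}}

```text
time_s: 4.68
position: [0.4399, 0.2199, 0.0207]
tcp_rot: [[0.989, -0.0, 0.147], [-0.147, -0.0, 0.989], [-0.0, -1.0, -0.0]]
force: [-0.4, 0.7, 0.3]
opening: 0.574
```

```bash
python3 - <<'E'
from rig import *
from h import *
c=capture("scene");np.savez("pics/scene3.npz",**c);s=read_state();print(s["position"],s["force"],s["opening"],s["joint_positions"])
a=dict(np.load("pics/scene0.npz"))["depth"];D=a-c["depth"]
for v in range(296,326): print(v,"".join("#" if D[v,u]>.02 else ("+" if D[v,u]>.008 else ".") for u in range(370,420)))
t=s["position"];ax=s["tcp_rot"][:,0];b=-s["tcp_rot"][:,2]
for z in(.0,.013,.025):
  for k in(.025,-.025): 
    print(z,k,proj([[*(t+ax*k+.0095*s["tcp_rot"][:,2])[:2],z]],c))
E
```

```text
[0.44003881 0.21987339 0.0208787 ] [ 0.25816394 -0.31592259  0.02889748] 0.5766995350331393 [1.35085619e+01 3.92323527e+01 1.09278590e+02 5.72415288e-04
 3.14829165e+01 2.19895512e+01]
296 #############################.....################
297 #########################.........###.############
298 ######################...........#################
299 #####################........###############.#####
300 ##################.##.+...#################..#####
301 ##########################################....###.
302 ################################.#########........
303 ############################.....########.........
304 #########################.......#########.........
305 #######################..........#######......+...
306 #######################..........#######......+...
307 #######################...........######..........
308 ######################...........+######.......+..
309 ######...###########...............####...........
310 ###.......#######...+..............####...#.......
311 ##........#######.....+.........................+.
312 ##.........######..............
[... 285 characters left out ...]
....+....
318 .........................................+.+......
319 .....................+............................
320 ..................................................
321 ...............................+.....+.......+....
322 .................................................+
323 ..+...............................................
324 .+................................................
325 .......+..........+....................+..........
0.0 0.025 [[384.3252398  321.68399962]]
0.0 -0.025 [[403.22288536 316.44058644]]
0.013 0.025 [[384.85084563 318.77994873]]
0.013 -0.025 [[403.88669498 313.51927031]]
0.025 0.025 [[385.34314605 316.05991523]]
0.025 -0.025 [[404.50837253 310.78337042]]
```

The tips are now at z ≈ 0.021, level with the TCP, with no contact. I'll go down 8 mm more and close.

Request:
{"name": "play_rows", "arguments": {
  "commands": [
    [[0, 0, -0.003], [0, 0, 0]],
    [[0, 0, -0.005], [0, 0, 0]],
    [[0, 0, -0.007], [0, 0, 0]],
    [[0, 0, -0.008], [0, 0, 0]],
    [[0, 0, -0.008], [0, 0, 0]]
  ]
}}

```text
time_s: 5.35
position: [0.4399, 0.2198, 0.0128]
tcp_rot: [[0.989, -0.0, 0.147], [-0.147, -0.0, 0.989], [-0.0, -1.0, -0.0]]
force: [0.3, -0.5, 1.1]
opening: 0.574
```

Request:
{"name": "play_rows", "arguments": {
  "commands": [
    [[0, 0, 0], [0, 0, 0]],
    [[0, 0, 0], [0, 0, 0]],
    [[0, 0, 0], [0, 0, 0]],
    [[0, 0, 0], [0, 0, 0]],
    [[0, 0, 0], [0, 0, 0]],
    [[0, 0, 0], [0, 0, 0]]
  ],
  "gripper": 0
}}

```text
time_s: 6.1
position: [0.4401, 0.2199, 0.0129]
tcp_rot: [[0.989, 0.0, 0.147], [-0.147, 0.0, 0.989], [0.0, -1.0, 0.0]]
force: [0.7, 0.3, -0.1]
opening: 0.209
```

Request:
{"name": "play_rows", "arguments": {
  "commands": [
    [[0, 0, 0], [0, 0, 0]],
    [[0, 0, 0.003], [0, 0, 0]],
    [[0, 0, 0.01], [0, 0, 0]],
    [[0, 0, 0.02], [0, 0, 0]],
    [[0, 0, 0.035], [0, 0, 0]],
    [[0, 0, 0.05], [0, 0, 0]],
    [[0, 0, 0.06], [0, 0, 0]],
    [[0, 0, 0.06], [0, 0, 0]],
    [[0, 0, 0.06], [0, 0, 0]]
  ]
}}

```text
time_s: 7.22
position: [0.4397, 0.2198, 0.0728]
tcp_rot: [[0.989, -0.0, 0.147], [-0.147, -0.0, 0.989], [-0.0, -1.0, -0.0]]
force: [0.3, -0.3, -2.4]
opening: 0.208
```

```bash
python3 - <<'E'
from rig import *
import cv2
from h import *
s=read_state();print(s["position"],s["force"],s["moment"],s["opening"])
c=capture("scene");np.savez("pics/scene4.npz",**c)
a=cv2.resize(c["frame"][220:340,310:450,::-1],None,fx=5,fy=5,interpolation=cv2.INTER_CUBIC)
cv2.imwrite("pics/c5.png",a)
E
```

```text
[0.43970971 0.21978702 0.07277519] [ 0.30502369 -0.25831803 -2.36813952] [-0.09025523  0.1777436   0.03320543] 0.20808492852174226
```

View pics/c5.png

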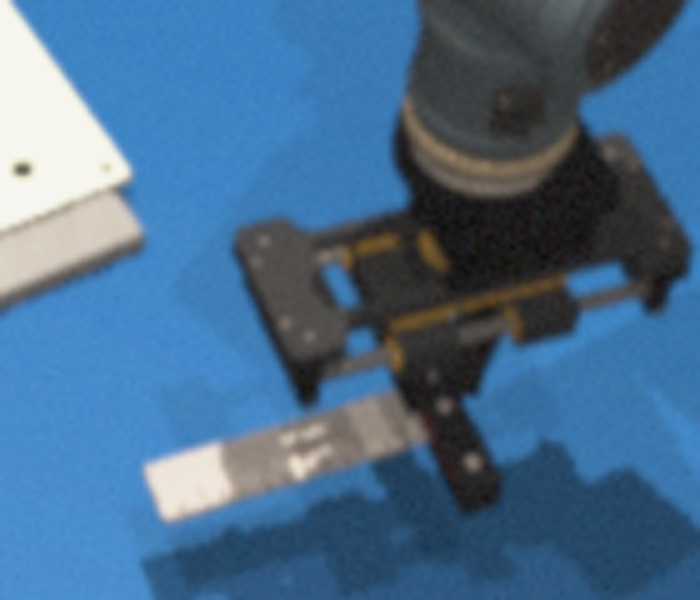

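The stock is gripped and lifted; the wrist reads −2.4 N. I'll check the blade's droop with depth before going under the foot.

```bash
cat >> h.py <<'E'
def cloud(c):
    d=c["depth"];v,u=np.mgrid[:480,:640];P=np.stack([(u-c["mtx"][0,2])/c["mtx"][0,0]*d,(v-c["mtx"][1,2])/c["mtx"][1,1]*d,d],-1)
    return P@c["cam_to_world"][:3,:3].T+c["cam_to_world"][:3,3]
E
python3 - <<'E'
from h import *
c=dict(np.load("pics/scene4.npz"));W=cloud(c)
a=-.148;d=W-[.4397,.2198,0];x=d[...,0]*np.cos(a)+d[...,1]*np.sin(a);y=-d[...,0]*np.sin(a)+d[...,1]*np.cos(a)
for lo in range(10,150,10):
    M=(x>lo/1e3)&(x<(lo+10)/1e3)&(abs(y)<.025)&(W[...,2]>.045)&(W[...,2]<.085)
    if M.sum(): print(lo,M.sum(),np.median(W[M][:,2]).round(4),np.median(y[M]).round(4))
W=cloud(dict(np.load("pics/scene0.npz")))
M=(abs(W[...,0]-.57)<.06)&(abs(W[...,1]+.108)<.02)&(W[...,2]>.04)
for q in W[M][W[M][:,0].argsort()][::6]: print((q*1e3).round().tolist(),end=" ")
E
```

```text
10 53 0.0691 0.0101
20 50 0.068 0.0051
30 50 0.0676 0.007
40 49 0.0662 0.0061
50 52 0.0661 0.0053
60 52 0.065 0.0045
70 47 0.0641 0.0067
80 53 0.0645 0.0058
90 47 0.0635 0.0063
100 54 0.0623 0.0055
110 52 0.0612 0.0068
120 51 0.0612 0.0054
130 53 0.0602 0.007
[568.0, -102.0, 56.0] [573.0, -104.0, 65.0] [576.0, -102.0, 84.0] [578.0, -99.0, 68.0] [580.0, -95.0, 65.0] [582.0, -94.0, 90.0] [583.0, -95.0, 63.0] [584.0, -98.0, 64.0] [586.0, -92.0, 91.0] [587.0, -99.0, 60.0] [588.0, -93.0, 90.0] [589.0, -91.0, 82.0] [591.0, -92.0, 100.0] [592.0, -90.0, 87.0] [594.0, -92.0, 106.0] [595.0, -90.0, 89.0] [597.0, -92.0, 99.0] [597.0, -96.0, 103.0] [598.0, -101.0, 95.0] [600.0, -103.0, 113.0] [601.0, -97.0, 77.0] [602.0, -104.0, 112.0] [603.0, -109.0, 97.0] [604.0, -107.0, 96.0] [605.0, -93.0, 84.0] [607.0, -101.0, 92.0] [609.0, -98.0, 87.0] [611.0, -99.0, 88.0] [613.0, -95.0, 73.0] [615.0, -104.0, 85.0] [617.0, -94.0, 80.0] [619.0, -94.0, 85.0] [620.0, -92.0, 84.0] [622.0, -99.0, 89.0] [625.0, -100.0, 86.0] [626.0, -90.0, 85.0] [628.0, -92.0, 80.0]
```

The blade droops about 0.075 rad, 9 mm over its length. I'll tilt the tool to cancel that, then carry it across low so that the blade slides in under the foot.

Request:
{"name": "play_rows", "arguments": {
  "commands": [
    [[0, -0.01, 0], [-0.001, -0.015, 0.03]],
    [[0, -0.03, 0], [-0.002, -0.03, 0.06]],
    [[0.003, -0.055, 0], [-0.003, -0.045, 0.1]],
    [[0.007, -0.08, 0], [-0.004, -0.06, 0.14]],
    [[0.01, -0.105, -0.005], [-0.0045, -0.075, 0.165]],
    [[0.013, -0.12, -0.013], [-0.0045, -0.075, 0.178]],
    [[0.015, -0.13, -0.022], [-0.0045, -0.075, 0.178]],
    [[0.015, -0.135, -0.03], [-0.0045, -0.075, 0.178]],
    [[0.015, -0.135, -0.033], [-0.0045, -0.075, 0.178]],
    [[0.015, -0.135, -0.033], [-0.0045, -0.075, 0.178]]
  ]
}}

```text
time_s: 8.52
position: [0.4545, 0.0853, 0.0395]
tcp_rot: [[0.997, 0.074, -0.031], [0.031, 0.002, 1.0], [0.074, -0.997, 0.0]]
force: [-0.3, -0.8, -1.8]
opening: 0.213
```

```bash
python3 - <<'E'
from rig import *
from h import *
s=read_state();t=s["position"];print(t,s["force"],s["opening"])
c=capture("scene");W=cloud(c)
a=.03;d=W-t;x=d[...,0]*np.cos(a)+d[...,1]*np.sin(a);y=-d[...,0]*np.sin(a)+d[...,1]*np.cos(a)
for lo in range(10,160,20):
    M=(x>lo/1e3)&(x<(lo+20)/1e3)&(abs(y)<.025)&(W[...,2]>.02)&(W[...,2]<.06)
    if M.sum(): print(lo,M.sum(),np.median(W[M][:,2]).round(4),np.percentile(y[M],[3,50,97]).round(4))
E
```

```text
[0.45454316 0.08527741 0.03949867] [-0.26939132 -0.82440126 -1.78710356] 0.21283810891377802
10 111 0.0371 [-0.019   0.0066  0.0208]
30 84 0.0362 [-0.0088  0.0063  0.0198]
50 81 0.0368 [-0.0087  0.0069  0.0197]
70 85 0.0369 [-0.0091  0.0054  0.0205]
90 85 0.037 [-0.0092  0.0073  0.0206]
110 84 0.0374 [-0.0093  0.0053  0.0206]
130 53 0.0362 [-0.0093  0.007   0.0204]
```

Request:
{"name": "play_rows", "arguments": {
  "commands": [
    [[0, -0.01, 0], [0, 0, 0]],
    [[0, -0.032, 0], [0, 0, 0]],
    [[0, -0.06, 0], [0, 0, 0]],
    [[0, -0.09, 0], [0, 0, 0]],
    [[0, -0.12, 0], [0, 0, 0]],
    [[0, -0.15, 0], [0, 0, 0]],
    [[0, -0.175, 0], [0, 0, 0]],
    [[0, -0.19, 0], [0, 0, 0]],
    [[0, -0.196, 0], [0, 0, 0]],
    [[0, -0.196, 0], [0, 0, 0]]
  ]
}}

```text
time_s: 9.82
position: [0.4548, -0.111, 0.0399]
tcp_rot: [[0.997, 0.075, -0.03], [0.03, 0.002, 1.0], [0.075, -0.997, 0.0]]
force: [-0.7, 0.2, -2.7]
opening: 0.209
```

```bash
python3 - <<'E'
from rig import *
from h import *
import cv2
s=read_state();t=s["position"];print(t,s["force"],s["opening"])
c=capture("scene");np.savez("pics/scene5.npz",**c)
a=cv2.resize(c["frame"][190:300,210:360,::-1],None,fx=5.3,fy=5.3,interpolation=cv2.INTER_CUBIC)
cv2.imwrite("pics/c6.png",a)
E
```

```text
[ 0.45480726 -0.11100354  0.03989291] [-0.72013096  0.15837728 -2.71012558] 0.2094126364234099
```

View pics/c6.png

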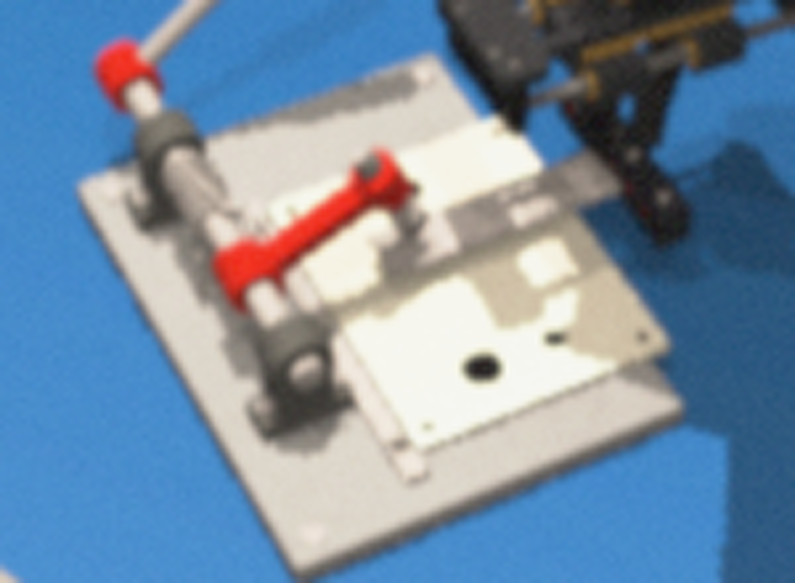

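The blade is under the foot (crop around (410,240)) and level over the panel, with the stock still outside the near edge at (640,190). I'll move 8 mm further in and lower it.

Request:
{"name": "play_rows", "arguments": {
  "commands": [
    [[0.003, 0, 0], [0, 0, 0]],
    [[0.008, 0, -0.002], [0, 0, 0]],
    [[0.009, 0, -0.005], [0, 0, 0]],
    [[0.009, 0, -0.008], [0, 0, 0]],
    [[0.009, 0, -0.011], [0, 0, 0]],
    [[0.009, 0, -0.0125], [0, 0, 0]],
    [[0.009, 0, -0.0125], [0, 0, 0]],
    [[0.009, 0, -0.0125], [0, 0, 0]]
  ]
}}

```text
time_s: 10.88
position: [0.4639, -0.1112, 0.0274]
tcp_rot: [[0.997, 0.075, -0.03], [0.03, 0.002, 1.0], [0.075, -0.997, -0.0]]
force: [-0.1, -0.2, -1.8]
opening: 0.212
```

```bash
python3 - <<'E'
from rig import *
from h import *
s=read_state();t=s["position"];print(t,s["force"],s["moment"],s["opening"])
c=capture("scene");np.savez("pics/scene6.npz",**c);W=cloud(c)
a=.03;d=W-t;x=d[...,0]*np.cos(a)+d[...,1]*np.sin(a);y=-d[...,0]*np.sin(a)+d[...,1]*np.cos(a)
for lo in range(10,160,15):
    M=(x>lo/1e3)&(x<(lo+15)/1e3)&(abs(y-.005)<.012)&(W[...,2]>.012)&(W[...,2]<.045)
    M2=(x>lo/1e3)&(x<(lo+15)/1e3)&(abs(y-.045)<.015)&(W[...,2]>.01)&(W[...,2]<.045)
    if M.sum(): print(lo,M.sum(),np.median(W[M][:,2]).round(4),M2.sum(),np.median(W[M2][:,2]).round(4))
E
```

```text
[ 0.46394915 -0.11121368  0.02738381] [-0.14954208 -0.17273255 -1.7770884 ] [-0.15634155  0.21709954  0.00048576] 0.21181117159923255
10 46 0.0244 34 0.025
25 41 0.0247 49 0.0198
40 33 0.0236 44 0.0184
55 38 0.0234 51 0.0188
70 39 0.0236 46 0.0193
85 39 0.023 49 0.0189
100 38 0.0242 47 0.0193
115 39 0.0247 48 0.0193
130 42 0.0223 52 0.0192
145 34 0.0187 46 0.0191
```

Request:
{"name": "play_rows", "arguments": {
  "commands": [
    [[0, 0, -0.0006], [0, 0, 0]],
    [[0, 0, -0.0012], [0, 0, 0]],
    [[0, 0, -0.0012], [0, 0, 0]]
  ]
}}

```text
time_s: 11.3
position: [0.464, -0.1112, 0.0262]
tcp_rot: [[0.997, 0.075, -0.03], [0.03, 0.002, 1.0], [0.075, -0.997, -0.0]]
force: [-0.6, -0.3, -0.8]
opening: 0.215
```

Request:
{"name": "play_rows", "arguments": {
  "commands": [
    [[0, 0, 0], [0, 0, 0]],
    [[0, 0, 0], [0, 0, 0]],
    [[0, 0, 0], [0, 0, 0]],
    [[0, 0, 0], [0, 0, 0]]
  ],
  "gripper": 0.04
}}

```text
time_s: 11.8
position: [0.4641, -0.1112, 0.0262]
tcp_rot: [[0.997, 0.075, -0.03], [0.03, 0.002, 1.0], [0.075, -0.997, -0.0]]
force: [-1.0, -1.5, -0.3]
opening: 0.45
```

It's released. I'll raise, go behind the stock, shut the fingers and nudge it flush.

Request:
{"name": "play_rows", "arguments": {
  "commands": [
    [[0, 0, 0.01], [0, 0, 0]],
    [[0, 0, 0.025], [0, 0, 0]],
    [[-0.003, 0, 0.035], [0, 0.02, 0]],
    [[-0.015, 0, 0.035], [-0.001, 0.05, 0]],
    [[-0.03, 0, 0.035], [-0.002, 0.075, 0]],
    [[-0.042, 0, 0.035], [-0.002, 0.075, 0]],
    [[-0.045, 0, 0.03], [-0.002, 0.075, 0]],
    [[-0.045, 0, 0.01], [-0.002, 0.075, 0]],
    [[-0.045, 0, -0.006], [-0.002, 0.075, 0]],
    [[-0.045, 0, -0.008], [-0.002, 0.075, 0]]
  ],
  "gripper": 0
}}

```text
time_s: 13.05
position: [0.4181, -0.1109, 0.017]
tcp_rot: [[1.0, -0.002, -0.03], [0.03, 0.002, 1.0], [-0.002, -1.0, 0.002]]
force: [0.2, 0.1, -0.6]
opening: 0.004
```

```bash
python3 - <<'E'
from rig import *
from h import *
import cv2
s=read_state();print(s["position"],s["force"],s["opening"])
c=capture("scene");np.savez("pics/scene7.npz",**c)
a=cv2.resize(c["frame"][190:300,210:380,::-1],None,fx=4.7,fy=4.7,interpolation=cv2.INTER_CUBIC)
cv2.imwrite("pics/c7.png",a)
E
```

```text
[ 0.41809213 -0.11085504  0.01700208] [ 0.16496233  0.10837861 -0.55555505] 0.003829230071192729
```

View pics/c7.png

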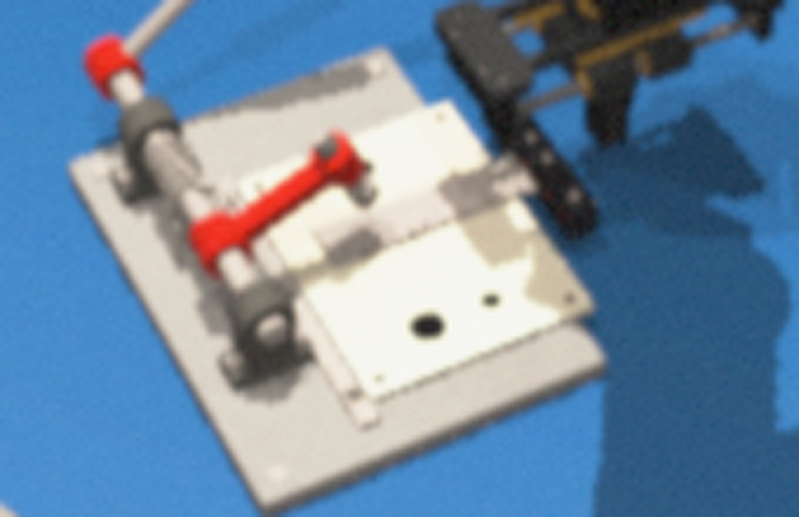

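The square lies on the panel with a small gap at the stock (crop (550,180)), and the shut fingers stand behind it at (610,110). Now I'll push in +x while watching the force.

Request:
{"name": "play_rows", "arguments": {
  "commands": [
    [[0.004, 0, 0], [0, 0, 0]],
    [[0.009, 0, 0], [0, 0, 0]],
    [[0.012, 0, 0], [0, 0, 0]],
    [[0.015, 0, 0], [0, 0, 0]],
    [[0.018, 0, 0], [0, 0, 0]],
    [[0.021, 0.001, 0], [0, 0, 0]],
    [[0.024, 0.001, 0], [0, 0, 0]],
    [[0.026, 0.001, 0], [0, 0, 0]]
  ]
}}

```text
time_s: 14.1
position: [0.4447, -0.11, 0.0181]
tcp_rot: [[1.0, -0.001, -0.03], [0.03, 0.001, 1.0], [-0.001, -1.0, 0.001]]
force: [-1.6, -0.1, 1.3]
opening: 0.004
```

Request:
{"name": "play_rows", "arguments": {
  "commands": [
    [[0.0015, 0, 0], [0, 0, 0]],
    [[0.003, 0, 0], [0, 0, 0]],
    [[0.0045, 0, 0], [0, 0, 0]]
  ]
}}

```text
time_s: 14.48
position: [0.4493, -0.11, 0.0181]
tcp_rot: [[1.0, -0.0, -0.03], [0.03, 0.0, 1.0], [-0.0, -1.0, 0.0]]
force: [-0.3, -0.0, -0.1]
opening: 0.007
```

Request:
{"name": "play_rows", "arguments": {
  "commands": [
    [[0.0015, 0, 0], [0, 0, 0]],
    [[0.003, 0, 0], [0, 0, 0]]
  ]
}}

```text
time_s: 14.72
position: [0.4527, -0.1102, 0.0181]
tcp_rot: [[1.0, 0.0, -0.03], [0.03, 0.0, 1.0], [0.0, -1.0, 0.0]]
force: [-2.3, -0.0, -1.1]
opening: 0.003
```

```bash
python3 - <<'E'
from rig import *
from h import *
import cv2
s=read_state();print(s["position"],s["force"],s["opening"])
c=capture("top");np.savez("pics/top8.npz",**c)
f=c["frame"][:,:,::-1]
b=cv2.resize(f[200:290,325:425],None,fx=6.5,fy=6.5,interpolation=cv2.INTER_CUBIC)
cv2.imwrite("pics/c8.png",b)
E
```

```text
[ 0.45265105 -0.11017092  0.01809396] [-2.33992759 -0.04026001 -1.10675851] 0.0026169750078896127
```

View pics/c8.png

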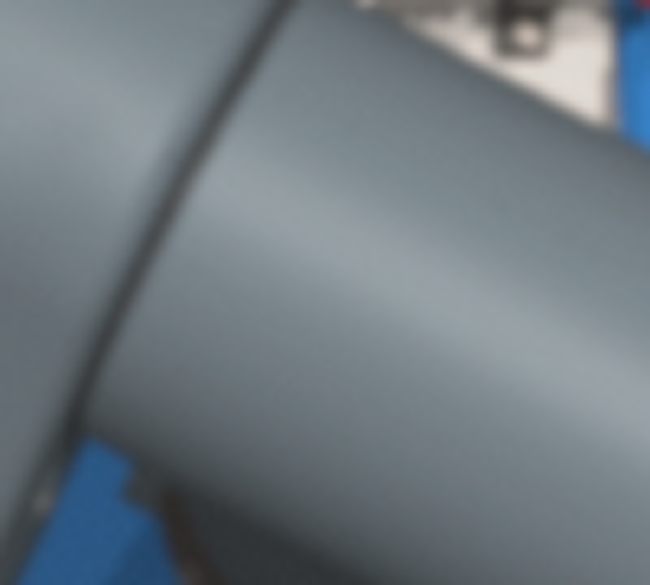

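The arm blocks the top view, so I'll go on by force.

Request:
{"name": "play_rows", "arguments": {
  "commands": [
    [[0.001, 0, 0], [0, 0, 0]],
    [[0.002, 0, 0], [0, 0, 0]]
  ]
}}

```text
time_s: 15.02
position: [0.4545, -0.1102, 0.0181]
tcp_rot: [[1.0, -0.0, -0.03], [0.03, 0.0, 1.0], [-0.0, -1.0, 0.0]]
force: [-0.5, -0.7, -0.5]
opening: 0.002
```

Request:
{"name": "play_rows", "arguments": {
  "commands": [
    [[0.001, 0, 0], [0, 0, 0]],
    [[0.002, 0, 0], [0, 0, 0]]
  ]
}}

```text
time_s: 15.28
position: [0.4565, -0.1102, 0.0181]
tcp_rot: [[1.0, -0.0, -0.03], [0.03, 0.0, 1.0], [-0.0, -1.0, 0.0]]
force: [-2.5, -1.5, -1.2]
opening: 0.005
```

Request:
{"name": "play_rows", "arguments": {
  "commands": [
    [[0.001, 0, 0], [0, 0, 0]],
    [[0.0015, 0, 0], [0, 0, 0]]
  ]
}}

```text
time_s: 15.52
position: [0.457, -0.1098, 0.0181]
tcp_rot: [[1.0, -0.002, -0.03], [0.03, 0.001, 1.0], [-0.002, -1.0, 0.001]]
force: [-3.0, -1.1, 1.8]
opening: 0.005
```

Request:
{"name": "play_rows", "arguments": {
  "commands": [
    [[0.001, 0, 0], [0, 0, 0]],
    [[0.001, 0, 0], [0, 0, 0]]
  ]
}}

```text
time_s: 15.78
position: [0.4575, -0.1097, 0.0181]
tcp_rot: [[1.0, -0.003, -0.031], [0.031, 0.001, 1.0], [-0.003, -1.0, 0.001]]
force: [-6.3, -1.1, 2.5]
opening: 0.009
```

Request:
{"name": "play_rows", "arguments": {
  "commands": [
    [[0.001, 0, 0], [0, 0, 0]],
    [[0.001, 0, 0], [0, 0, 0]]
  ]
}}

```text
time_s: 16.02
position: [0.4575, -0.1097, 0.0181]
tcp_rot: [[1.0, -0.005, -0.031], [0.031, 0.002, 1.0], [-0.005, -1.0, 0.002]]
force: [-8.2, -3.5, 4.4]
opening: 0.004
```

The stock is seated: the force rose to 8 N with no further motion. I'll back off, rise and turn 90° to go over the lever grip.

Request:
{"name": "play_rows", "arguments": {
  "commands": [
    [[-0.01, 0, 0], [0, 0, 0]],
    [[-0.025, 0, 0.01], [0, 0, 0]],
    [[-0.03, 0, 0.05], [0, 0, -0.1]],
    [[-0.03, -0.01, 0.1], [0, 0, -0.28]],
    [[-0.02, -0.03, 0.15], [0, 0, -0.46]],
    [[0, -0.06, 0.19], [0, 0, -0.64]],
    [[0.02, -0.09, 0.21], [0, 0, -0.82]],
    [[0.04, -0.12, 0.212], [0, 0, -1.0]],
    [[0.06, -0.14, 0.212], [0, 0, -1.18]],
    [[0.074, -0.154, 0.212], [0, 0, -1.36]]
  ],
  "gripper": 0.06
}}

```text
time_s: 17.27
position: [0.5344, -0.2652, 0.2307]
tcp_rot: [[0.232, 0.002, 0.973], [-0.973, -0.001, 0.232], [0.001, -1.0, 0.002]]
force: [0.3, 0.2, 0.9]
opening: 0.689
```

Request:
{"name": "play_rows", "arguments": {
  "commands": [
    [[0.001, -0.001, 0], [0, 0, -0.18]],
    [[0.001, -0.001, 0], [0, 0, -0.21]],
    [[0.001, -0.001, 0], [0, 0, -0.21]],
    [[0.001, -0.001, 0], [0, 0, -0.21]]
  ]
}}

```text
time_s: 17.77
position: [0.5347, -0.2648, 0.2304]
tcp_rot: [[0.032, 0.0, 0.999], [-0.999, -0.0, 0.032], [0.0, -1.0, 0.0]]
force: [0.1, -0.8, 0.1]
opening: 0.688
```

```bash
python3 - <<'E'
from rig import *
from h import *
import cv2
s=read_state();print(s["position"],s["force"],s["opening"],s["tcp_rot"].round(3).tolist(),s["joint_positions"].round(1))
c=capture("scene");np.savez("pics/scene9.npz",**c)
a=cv2.resize(c["frame"][150:290,200:360,::-1],None,fx=5,fy=4.28,interpolation=cv2.INTER_CUBIC)
a=cv2.resize(c["frame"][165:285,210:350,::-1],None,fx=5,fy=5,interpolation=cv2.INTER_CUBIC)
cv2.imwrite("pics/c9.png",a)
t=capture("top");np.savez("pics/top9.npz",**t)
W=cloud(c);M=(W[...,2]>.1)&(W[...,2]<.2)&(abs(W[...,0]-.53)<.05)&(abs(W[...,1]+.265)<.03)
if M.sum(): print(M.sum(),np.median(W[M],0))
W0=cloud(dict(np.load("pics/scene0.npz")));M=(W0[...,2]>.1)&(W0[...,2]<.2)&(abs(W0[...,0]-.53)<.06)&(abs(W0[...,1]+.265)<.04)
q=W0[M];print(M.sum()); print([ (k,np.median(q[abs(q[:,0]-k)<.005],0).round(3).tolist()) for k in (.51,.52,.53,.54,.55,.56) if (abs(q[:,0]-k)<.005).any()])
E
```

```text
[ 0.53469926 -0.26481488  0.23035543] [ 0.06583175 -0.82096544  0.05348791] 0.6875057327783809 [[0.032, 0.0, 0.999], [-0.999, -0.0, 0.032], [0.0, -1.0, 0.0]] [-37.1  26.9  85.2   0.   67.9  51.1]
263 [ 0.54277667 -0.25333178  0.16197333]
280
[(0.51, [0.511, -0.252, 0.183]), (0.52, [0.52, -0.253, 0.181]), (0.53, [0.53, -0.252, 0.174]), (0.54, [0.539, -0.252, 0.166]), (0.55, [0.55, -0.252, 0.159]), (0.56, [0.56, -0.253, 0.15])]
```

View pics/c9.png

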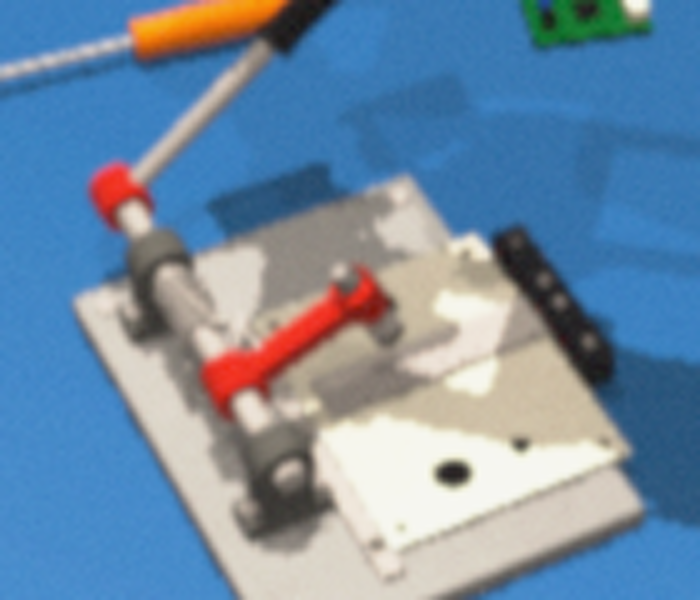

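The stock lies along the near edge at (555,305), and the blade runs under the foot at (390,325). I'll check numerically in the same camera that the blade is centred under the foot and that the stock is flush.

```bash
python3 - <<'E'
from h import *
c=dict(np.load("pics/scene9.npz"));W=cloud(c);f=c["frame"].astype(int)
# blade: plane-relative height in plate-aligned frame
a=.03;O=np.array([.5982,-.0869,0]);d=W-O
X=d[...,0]*np.cos(a)+d[...,1]*np.sin(a);Y=-d[...,0]*np.sin(a)+d[...,1]*np.cos(a);Z=W[...,2]
for lo in range(-110,20,20):
    pr=[]
    for y in np.arange(-.06,.03,.004):
        M=(abs(X-(lo+10)/1e3)<.01)&(abs(Y-y)<.002)&(Z<.04)&(Z>.005); pr.append(int(np.median(Z[M])*1e4) if M.sum()>2 else -1)
    print(lo,pr)
red=(f[...,0]>150)&(f[...,1]<70)&(f[...,2]<70)&(X>-.06)&(X<.08)&(abs(Y)<.06)
for lo in range(-40,80,10):
    M=red&(X>lo/1e3)&(X<(lo+10)/1e3)
    if M.sum()>3: print("red",lo,M.sum(),np.percentile(Y[M],[5,50,95]).round(4),np.percentile(Z[M],[5,95]).round(3))
# panel extents in y and stock
for n,M in dict(panel=(Z>.013)&(Z<.03)&(abs(X+.09)<.015)&(abs(Y)<.13)&(f.min(-1)>110),stock=(Z>.03)&(Z<.045)&(X<-.1)&(X>-.16)&(abs(Y+.02)<.08)).items():
    print(n,M.sum(),np.percentile(X[M],[2,50,98]).round(4),np.percentile(Y[M],[2,50,98]).round(4),np.median(Z[M]))
    if n=="stock":print(np.polyfit(Y[M],X[M],1))
E
```

```text
-110 [188, 191, 210, 178, 175, 185, 199, 223, 230, 227, 224, 234, 228, 236, 233, 196, 191, 195, 197, 189, 193, 197, 182]
-90 [195, 194, 179, 198, 184, 188, 201, 226, 229, 224, 225, 229, 222, 223, 192, 208, 187, 191, 178, 198, 168, 177, 187]
-70 [189, 201, 196, 194, 183, 183, 193, 212, 226, 217, 242, 239, 231, 233, 236, 210, 185, 162, 180, 194, 188, 193, 192]
-50 [182, -1, -1, 193, -1, 172, 188, 221, 230, 238, 227, 240, 218, 229, 227, 191, 191, 198, 177, 190, 194, 185, 183]
-30 [-1, 178, 179, 202, 191, 186, 181, 201, 221, 236, 214, 228, 228, 230, 226, 204, 192, 179, 179, 185, 177, 189, 191]
-10 [-1, -1, 171, 181, 202, 187, 167, 203, 207, 219, 246, 231, 226, 224, 235, 206, 195, 188, 169, 187, 177, 185, 189]
10 [-1, -1, -1, -1, 199, 188, 195, 196, 198, 206, 207, 209, 212, 206, 229, 195, 188, 182, 191, 190, 191, 181, 198]
red -20 5 [-0.0121 -0.009  -0.0084] [0.099 0.106]
red -10 15 [-0.0145 -0.0077 -0.0029] [0.096 0.105]
red 0 21 [-0.0184 -0.0107 -0.0041] [0.087 0.102]
red 10 17 [-0.017  -0.0109 -0.0073] [0.084 0.092]
red 20 18 [-0.0179 -0.0117 -0.0076] [0.078 0.089]
red 30 18 [-0.0181 -0.014  -0.0066] [0.074 0.083]
red 40 13 [-0.0145 -0.0103 -0.0077] [0.071 0.079]
red 50 24 [-0.0189 -0.0102 -0.0046] [0.067 0.078]
red 60 22 [-0.0216 -0.0133 -0.0043] [0.069 0.076]
red 70 36 [-0.0238 -0.0131 -0.0036] [0.062 0.076]
panel 635 [-0.1043 -0.0896 -0.0757] [-0.1127  0.0104  0.1164] 0.019008944484482537
stock 244 [-0.1307 -0.1195 -0.1097] [-0.0667 -0.0095  0.0396] 0.035704319934417694
[-0.00192651 -0.11955189]
```

```bash
python3 - <<'E'
import cv2,numpy as np
a=np.load("pics/scene9.npz")["frame"][205:255,255:338,::-1];b=np.load("pics/top9.npz")["frame"][192:274,330:400,::-1]
a=cv2.resize(a,None,fx=5.5,fy=5.5,interpolation=cv2.INTER_CUBIC);b=cv2.resize(b,None,fx=4.7,fy=4.7,interpolation=cv2.INTER_CUBIC)
h=max(a.shape[0],b.shape[0]);o=np.zeros((h,a.shape[1]+b.shape[1],3),np.uint8);o[:a.shape[0],:a.shape[1]]=a;o[:b.shape[0],a.shape[1]:]=b
print(a.shape,b.shape,o.shape);cv2.imwrite("pics/c10.png",o)
E
```

```text
(275, 456, 3) (385, 329, 3) (385, 785, 3)
```

View pics/c10.png

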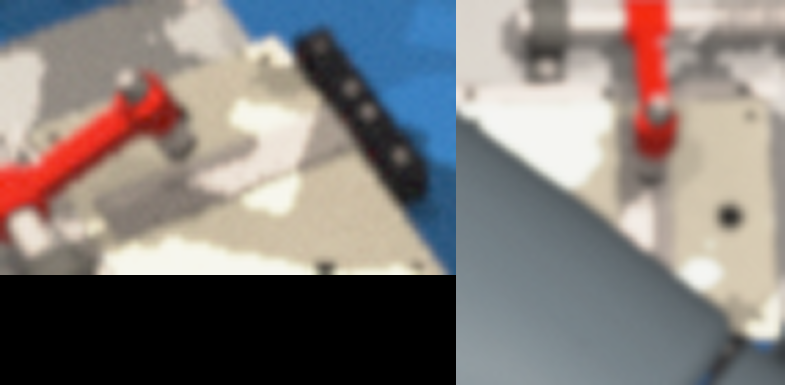

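The right half (top view) shows the blade between about x=618 and 672, with the foot at (650,172). After about 5 px of height parallax that looks centred. I'll check it with intensity profiles.

```bash
python3 - <<'E'
from h import *
t=dict(np.load("pics/top9.npz"));g=t["frame"].astype(float)
for v in (224,228,230,232,235,238,240,243): print(v,[tuple(int(x) for x in g[v,u]) [2] for u in range(358,382)])
xp=[.59825,-.0869,.0333]
for y in(-.005,-.02,-.035): print(y,proj(pose(xp,[[-.027,y,.025],[-.06,y,.025],[-.095,y,.025]]),t).round(1).tolist())
print("foot",proj(pose(xp,[[-.027,-.02,.052],[-.011,-.02,.1]]),t).round(1))
E
```

```text
224 [241, 236, 221, 194, 175, 164, 143, 122, 110, 100, 83, 62, 47, 40, 38, 44, 61, 91, 123, 145, 153, 155, 156, 159]
228 [219, 196, 181, 175, 170, 157, 137, 121, 115, 111, 104, 100, 101, 100, 98, 104, 117, 137, 149, 154, 156, 157, 159, 163]
230 [190, 178, 175, 175, 170, 156, 134, 119, 116, 113, 105, 92, 82, 80, 85, 100, 120, 139, 151, 156, 159, 163, 169, 172]
232 [177, 177, 176, 176, 172, 157, 138, 124, 119, 120, 122, 127, 132, 129, 125, 131, 141, 149, 156, 164, 170, 173, 174, 175]
235 [137, 154, 166, 171, 173, 167, 155, 147, 158, 174, 185, 195, 196, 180, 159, 153, 156, 160, 165, 172, 175, 174, 175, 175]
238 [99, 99, 105, 119, 138, 156, 171, 195, 218, 227, 229, 227, 224, 206, 174, 159, 158, 159, 164, 171, 176, 177, 177, 177]
240 [104, 102, 100, 99, 104, 120, 149, 184, 214, 224, 228, 229, 225, 208, 176, 160, 158, 160, 165, 172, 176, 177, 178, 178]
243 [112, 111, 110, 108, 106, 102, 101, 102, 113, 138, 173, 205, 215, 202, 174, 161, 161, 162, 167, 174, 176, 177, 177, 178]
-0.005 [[364.4, 231.8], [364.9, 243.7], [365.4, 256.5]]
-0.02 [[369.9, 231.7], [370.4, 243.6], [371.0, 256.4]]
-0.035 [[375.5, 231.6], [376.0, 243.5], [376.6, 256.2]]
foot [[370.9 229.4]
 [372.5 218.9]]
```

In the top view the blade spans u = 363.7 to 376, centre 369.9. The foot, parallax included, is predicted at 370, so it is centred. Next I go down onto the grip.

Request:
{"name": "play_rows", "arguments": {
  "commands": [
    [[0.001, 0, -0.02], [0, 0, 0]],
    [[0.001, 0, -0.04], [0, 0, 0]],
    [[0.001, 0, -0.055], [0, 0, 0]],
    [[0.001, 0, -0.068], [0, 0, 0]],
    [[0.001, 0, -0.076], [0, 0, 0]],
    [[0.001, 0, -0.08], [0, 0, 0]],
    [[0.001, 0, -0.08], [0, 0, 0]]
  ]
}}

```text
time_s: 18.75
position: [0.536, -0.2652, 0.1502]
tcp_rot: [[0.031, 0.0, 1.0], [-1.0, -0.0, 0.031], [0.0, -1.0, 0.0]]
force: [-0.5, 0.4, 0.1]
opening: 0.692
```

Request:
{"name": "play_rows", "arguments": {
  "commands": [
    [[0, 0, 0], [0, 0, 0]],
    [[0, 0, 0], [0, 0, 0]],
    [[0, 0, 0], [0, 0, 0]],
    [[0, 0, 0], [0, 0, 0]],
    [[0, 0, 0], [0, 0, 0]],
    [[0, 0, 0], [0, 0, 0]]
  ],
  "gripper": 0.01
}}

```text
time_s: 19.5
position: [0.5358, -0.2621, 0.1501]
tcp_rot: [[0.03, -0.0, 1.0], [-1.0, 0.006, 0.03], [-0.006, -1.0, -0.0]]
force: [0.7, 6.0, 1.6]
opening: 0.239
```

Request:
{"name": "play_rows", "arguments": {
  "commands": [
    [[0, 0, 0], [0, 0, 0]],
    [[0, 0, 0], [0, 0, 0]]
  ]
}}

```text
time_s: 19.75
position: [0.5358, -0.2621, 0.1501]
tcp_rot: [[0.03, -0.0, 1.0], [-1.0, 0.005, 0.03], [-0.005, -1.0, -0.0]]
force: [2.1, 5.9, 1.9]
opening: 0.244
```

The grip is held (opening 21 mm). I'll take out the 3 mm sideways load and follow the lever's arc down.

Request:
{"name": "play_rows", "arguments": {
  "commands": [
    [[0, 0.0015, 0], [0, 0, 0]],
    [[0, 0.003, 0], [0, 0, 0]],
    [[-0.003, 0.003, -0.004], [0, 0, 0]],
    [[-0.006, 0.003, -0.009], [0, 0, 0]],
    [[-0.0093, 0.003, -0.0136], [0, 0, 0]],
    [[-0.0135, 0.0027, -0.021], [0, 0, 0]],
    [[-0.0172, 0.0025, -0.0281], [0, 0, 0]],
    [[-0.0172, 0.0025, -0.0281], [0, 0, 0]],
    [[-0.0172, 0.0025, -0.0281], [0, 0, 0]]
  ]
}}

```text
time_s: 20.88
position: [0.5188, -0.2628, 0.1226]
tcp_rot: [[0.031, 0.001, 1.0], [-1.0, -0.0, 0.031], [0.0, -1.0, 0.001]]
force: [-1.1, 2.9, 6.2]
opening: 0.245
```

Request:
{"name": "play_rows", "arguments": {
  "commands": [
    [[-0.0035, 0, -0.0075], [0, 0, 0]],
    [[-0.0064, -0.0002, -0.0152], [0, 0, 0]],
    [[-0.0064, -0.0002, -0.0152], [0, 0, 0]],
    [[-0.0064, -0.0002, -0.0152], [0, 0, 0]]
  ]
}}

```text
time_s: 21.38
position: [0.5122, -0.263, 0.1074]
tcp_rot: [[0.031, 0.0, 1.0], [-1.0, -0.0, 0.031], [0.0, -1.0, 0.0]]
force: [-2.0, 3.0, 6.6]
opening: 0.241
```

Request:
{"name": "play_rows", "arguments": {
  "commands": [
    [[-0.0006, 0, -0.0015], [0, 0, 0]],
    [[-0.0011, 0, -0.003], [0, 0, 0]],
    [[-0.0011, 0, -0.003], [0, 0, 0]]
  ]
}}

```text
time_s: 21.75
position: [0.5111, -0.263, 0.1045]
tcp_rot: [[0.031, 0.0, 1.0], [-1.0, -0.0, 0.031], [0.0, -1.0, 0.0]]
force: [-1.8, 3.1, 6.6]
opening: 0.242
```

Request:
{"name": "play_rows", "arguments": {
  "commands": [
    [[-0.0005, 0, -0.0015], [0, 0, 0]],
    [[-0.001, 0, -0.003], [0, 0, 0]],
    [[-0.001, 0, -0.003], [0, 0, 0]]
  ]
}}

```text
time_s: 22.12
position: [0.5101, -0.263, 0.1018]
tcp_rot: [[0.031, 0.0, 1.0], [-1.0, -0.0, 0.031], [0.0, -1.0, 0.0]]
force: [-1.8, 2.8, 8.4]
opening: 0.243
```

Request:
{"name": "play_rows", "arguments": {
  "commands": [
    [[-0.0005, 0, -0.0015], [0, 0, 0]],
    [[-0.001, 0, -0.003], [0, 0, 0]],
    [[-0.001, 0, -0.003], [0, 0, 0]]
  ]
}}

```text
time_s: 22.5
position: [0.5092, -0.2631, 0.0989]
tcp_rot: [[0.031, 0.001, 1.0], [-1.0, -0.001, 0.031], [0.001, -1.0, 0.0]]
force: [-1.6, 3.7, 9.7]
opening: 0.241
```

Request:
{"name": "play_rows", "arguments": {
  "commands": [
    [[-0.0005, 0, -0.0015], [0, 0, 0]],
    [[-0.001, 0, -0.003], [0, 0, 0]],
    [[-0.001, 0, -0.003], [0, 0, 0]]
  ]
}}

```text
time_s: 22.88
position: [0.5084, -0.2631, 0.0961]
tcp_rot: [[0.031, 0.001, 1.0], [-1.0, -0.001, 0.031], [0.001, -1.0, 0.001]]
force: [-1.6, 4.5, 9.3]
opening: 0.246
```

Request:
{"name": "play_rows", "arguments": {
  "commands": [
    [[-0.0005, 0, -0.0015], [0, 0, 0]],
    [[-0.001, 0, -0.0035], [0, 0, 0]],
    [[-0.0013, 0, -0.005], [0, 0, 0]],
    [[-0.0013, 0, -0.0053], [0, 0, 0]],
    [[-0.0013, 0, -0.0053], [0, 0, 0]]
  ]
}}

```text
time_s: 23.5
position: [0.5069, -0.2632, 0.091]
tcp_rot: [[0.031, 0.001, 1.0], [-1.0, -0.001, 0.031], [0.001, -1.0, 0.001]]
force: [-2.2, 3.1, 11.1]
opening: 0.244
```

```bash
python3 - <<'E'
from rig import *
from h import *
s=read_state();print(s["position"],s["force"],s["opening"])
a=.0333;O=np.array([.5982,-.0869,0])
def get(c):
    W=cloud(c);d=W-O;f=c["frame"].astype(int)
    X=d[...,0]*np.cos(a)+d[...,1]*np.sin(a);Y=-d[...,0]*np.sin(a)+d[...,1]*np.cos(a);Z=W[...,2]
    red=(f[...,0]>120)&(f[...,1]<70)&(f[...,2]<70)&(X>-.06)&(X<.1)&(abs(Y)<.06)
    return X,Y,Z,red
c=capture("scene");np.savez("pics/scene11.npz",**c)
for n,cc in (("before",dict(np.load("pics/scene9.npz"))),("now",c)):
    X,Y,Z,r=get(cc)
    M=r&(X>-.005)&(X<.045)
    p=np.polyfit(X[M],Z[M],1);print(n,M.sum(),"slope",p.round(3),"ang",np.arctan(-p[0]).round(3))
    # motion of the lever grip/rod in image
W=cloud(c);d=W-O;X,Y,Z,r=get(c)
M=(Z>.03)&(Z<.06)&(X<-.1)&(X>-.16)&(abs(Y+.015)<.08);print("stock",M.sum(),np.percentile(X[M],[2,50,98]).round(4),np.percentile(Y[M],[2,98]).round(4),np.polyfit(Y[M],X[M],1).round(4))
E
```

```text
[ 0.50694032 -0.26316348  0.09103623] [-2.21947355  3.098197   11.07481218] 0.24368950705347464
before 120 slope [-0.507  0.095] ang 0.469
now 90 slope [-0.061  0.067] ang 0.061
stock 243 [-0.1299 -0.1192 -0.1099] [-0.0668  0.0416] [-0.0014 -0.1194]
```

The foot arm turned 0.408 rad and is now about level. The grip is 59.1 mm down with 11 N on it, as expected for half squeeze. I'll hold, confirm and hand in.

Request:
{"name": "play_rows", "arguments": {
  "commands": [
    [[0, 0, 0], [0, 0, 0]],
    [[0, 0, 0], [0, 0, 0]],
    [[0, 0, 0], [0, 0, 0]],
    [[0, 0, 0], [0, 0, 0]]
  ]
}}

```text
time_s: 24.05
position: [0.5069, -0.2632, 0.091]
tcp_rot: [[0.031, 0.001, 1.0], [-1.0, -0.001, 0.031], [0.001, -1.0, 0.001]]
force: [-3.3, 3.1, 10.7]
opening: 0.244
```

```bash
python3 - <<'E'
from rig import *
s=read_state();print(s["time_s"],s["position"],s["force"],s["opening"]);print(hand_in())
E
```

```text
24.05 [ 0.50693242 -0.26316287  0.09103194] [-3.2509742   3.06798171 10.6722644 ] 0.24388954400465634
the job is handed in; nothing more can be done
None
```

I laid the T-square on the panel, let go of it and pushed it flush. I then gripped the lever, brought it down its arc and handed the job in at 24 s while still holding it there.

**Last checks**
- **Lever:** the grip is 59.1 mm below its raised height, and 59.0 mm is lever = 0.40. The foot arm turned 0.408 rad by depth image and is about level. The hold force is about 10.7 N, steady. I worked out the half squeeze of the plunger from these and did not measure it directly.
- **Blade under the foot:** centred within about 1 mm in the top view, checked before clamping.
- **Stock:** it stopped hard against the panel edge at about 8 N. In the depth image it lay parallel to the edge and did not move when clamped.

**What failed or disagreed**
- The first grasp closed on nothing, because the real fingertips are level with the TCP, not 25 mm ahead of it. Nothing was disturbed, and the second grasp held.
- The scene camera reads about 6 mm off from the top camera in y. A rough depth reading from the scene camera put the blade about 4 mm off the foot's centre. I went by the top-view edges instead.
- About 3 N of sideways load remained on the grip.
- I did not re-measure the panel against its fence, or the other loose things, at the end. The only push on the panel was towards the fence.

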